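# Hang the brass cylinder on the sprung hook

## Task

Get the brass cylinder ready for the weighing lesson: pull the sprung hook down by its red grip, slide it so that the hook passes through the brass cylinder's wire bail while the cylinder still stands on the board, and let the hook back up so that the cylinder hangs on it clear of the board. Leave the dark steel and the pale aluminium cylinders standing where they are.

Things in the scene. Friction and masses are not known exactly. Their poses are not given: they have to be found in the camera images.
- hook_grip (a point): Centre of the sprung hook's red grip: upright round post 22 mm across, 55 mm tall, over a black collar 34 mm across (top 28 mm below this point); 235 mm above the table when up. Clear above and toward the robot; a blue spring housing (56 x 60 mm, top 68 mm above this point when up) is centred 115 mm behind it (+x). Axes: z up, y along the rail (+y about robot's left), x away from robot; rig turned up to 12 degrees
- hook_foot (a point): The steel J-hook (6 mm wire) straight below the grip. Point: bottom of its upright, on the foot's centre line, 100 mm below the grip point. The level foot runs 40 mm from here along +y and ends in a tip turned up 14 mm, so the hook opens to +y. A 16 mm wide cross-arm, underside 54 mm above this point, runs from it in +x to the housing. Same axes as the grip
- hook (a joint): Hook travel in m: 0 fully up, growing straight down to 0.095. A spring pulls it up with about 5.5 N at the top, growing 0.5 N per 10 mm; let go, it runs back up by itself, fast enough to follow the hand. Hook cannot turn or tilt.
- runner (a joint): Sideways position in m of the hook with its blue housing on the level rail, growing along +y; 0 is above the middle cylinder place, range -0.21 to 0.16. Slides freely by hand (about 1 N friction) and stays where left; moves also while the hook is pulled down.
- brass: Yellow brass metal cylinder, 44 mm across, 34 mm tall, on the rig's 12 mm board. Origin: centre of underside, z up. On top an upright fixed arched bail of 5 mm wire: inner width 33 mm along its x, opening from 34 to 82 mm above origin, outer top 88 mm; one looks through it along y. 0.35 kg. The three stand in a row under the hook's path (within 6 mm), 125 mm apart, any order, turned up to 12 deg.
- steel: Dark grey steel metal cylinder, 44 mm across, 34 mm tall, on the rig's 12 mm board. Origin: centre of underside, z up. On top an upright fixed arched bail of 5 mm wire: inner width 33 mm along its x, opening from 34 to 82 mm above origin, outer top 88 mm; one looks through it along y. To be left alone.
- alu: Pale aluminium metal cylinder, 44 mm across, 34 mm tall, on the rig's 12 mm board. Origin: centre of underside, z up. On top an upright fixed arched bail of 5 mm wire: inner width 33 mm along its x, opening from 34 to 82 mm above origin, outer top 88 mm; one looks through it along y. To be left alone.
There are look-alikes about, which are no part of the job. What is meant by the brass is not blue or pink, and is the larger of those in its own colour.

How it is judged:
On the way:
1. the hook is pulled down at least 30 mm and its foot lies through the brass cylinder's bail, the cylinder still standing on the board (height (world z) of hook_grip below 0.205 m and y of brass in the frame of hook_grip between 0 and 0.046 m and x of brass in the frame of hook_grip between -0.02 and 0.02 m and height (world z) of brass below 0.022 m and angle between brass's own z axis and vertical below 0.35 rad), for 0.1 s.
At the end, for the whole second after the job is handed in: The brass cylinder hangs on the hook: its underside is at least 20 mm above the board, it is within 60 mm sideways of the grip's axis, less than 34 degrees off upright and nearly still (under 80 mm/s); the hook has run back up to within 30 mm of its top (height (world z) of brass above 0.032 m and horizontal distance between brass and hook_grip below 0.06 m and angle between brass's own z axis and vertical below 0.6 rad and linear speed of brass below 0.08 m/s and height (world z) of hook_grip above 0.205 m); the robot touches nothing.
It fails at once if the steel cylinder is shifted more than 25 mm or tipped over (distance of steel from where it was at the start of the episode above 0.025 m or angle between steel's own z axis and vertical above 0.5 rad).
It fails at once if the aluminium cylinder is shifted more than 25 mm or tipped over (distance of alu from where it was at the start of the episode above 0.025 m or angle between alu's own z axis and vertical above 0.5 rad).
It also fails if it takes over 38 s, if anything falls off the work surface, if the arm or the gripper's body presses on something with over 40 N, if the wrist force passes 120 N, or if a joint passes its speed limit or range.

## Robot

A 6-joint arm with a two-finger parallel gripper is mounted at the origin on the work surface. World frame = base frame: x ahead of the robot, y to its left, z up, the work surface at z = 0. Lengths are in m, angles in rad, forces in N, time in s.
With the tool pointing down it reaches from about 0.35 to 0.775 m from the base axis. Payload 7.3 kg.
Tool frame: the origin (TCP) lies on the front face of the gripper's body, between the roots of the fingers; the fingertips stand 66 mm ahead of it and the grasp point (between the pads) lies 47 mm ahead of it; z points along the fingers, y is the direction in which the jaws open and shut (so a half turn about z gives the same grasp; the last joint's range is limited). The gripper opens to 92 mm and grips with 3 to 60 N. Pads are 19 mm wide; open, the fingers measure 130 mm over their backs; the gripper's body (75 mm by 190 mm) begins 47 mm behind the grasp point.
Start: joints at [-1.485, 0.342, 1.524, -0, 1.275, -0.146], TCP at [0.121, -0.511, 0.292] pointing down, gripper open.
Joint ranges: [-2.53, 2.53], [-0.77, 2.02], [0.04, 2.7], [-1, 4.14], [0.28, 2.66], [-3.11, 3.11]. Speed limits (rad/s): [2.57, 2.57, 3.14, 3.14, 3.14, 3.14].

## Interface

Orientations are given as [roll, pitch, yaw] about the fixed x, y, z axes, in that order (R = Rz(yaw) Ry(pitch) Rx(roll)).
In Python, from cell import observe, read_camera, hand_in, search_frame, tip_of gives the robot as it stands. The module is installed in compiled form; this text tells all that it offers.
- The arm moves only by the tool apply_moves, never from a script. Its argument "motion" is a list of rows, each an object with "offset": the shift along the tool's x, y, z in mm, a list of three; "rotation": the turn, a rotation vector about the tool's x, y, z in rad, a list of three. In form: [{"offset": [x, y, z], "rotation": [rx, ry, rz]}, ...]. A call has 1 to 12 rows; each row shifts and turns the pose as measured when the row begins, along the tool's axes as they then stand; what a row does not reach is not made up. A row lasts 1/12 s, in which the tool goes at most 41.7 mm and 7.16 degrees, less where a joint would pass 70% of its speed; a pose out of reach is approached as far as the arm can. A call with a gripper value outside its range is refused whole. "grip" is the closure, from 0 (fully open) to 1 (shut), set as the call begins (left out, the last holds). The fingers move at their own pace and stop on an object; "grip_force" is the grip in N (left out, the last holds). Time passes only in rows, so rows that do not move let the fingers close. It gives the time, the measured TCP pose, the force and the opening at its end, in the units of the state.
- observe(): the state, without advancing time (a new reading comes with each control period).
- read_camera(name): name is "side" or "top" or "wrist"; returns a dict with "img" (480x640x3 uint8, red, green, blue), "camera_matrix" (3x3 intrinsics, pixels), "R" (3x3) and "t" (3): a world point X has camera coordinates R X + t; the wrist camera has in their place "tool_from_camera" (4x4, takes a point from camera to tool coordinates, whose origin is the TCP and whose axes are the flange's). Camera axes: x right, y down, z forward; pixel columns grow to the right and rows downward; lengths in m; the calibration is good to about 2 mm. A picture is of the moment at which its call begins: read the wrist's pose just before it. There is no depth.
- hand_in(): hands the job in, once; it reports no verdict.
Trained networks look in a picture, given as the dict that the camera call returned (one of the last four; its "shot" number tells which), for a name from the list of things; names that differ only in an ending like _2 or _b are one class to them, and where a whole thing is asked for, a point or a joint stands for the part that bears it (a point fixed in the world has none). Each returns a list of dicts, best first, with "score" (0 to 1); they miss things now and then, are a little off and sometimes report something else, mostly with a low value. They report only what shows in the picture. A call takes as long as a camera call. They do not tell look-alikes from the thing itself.
- search_frame(query, picture): "location" ([x, y, z] in m, in world coordinates, good to about 4 mm: the middle of the surface that is visible of it).
- tip_of(query, picture): "location" ([x, y, z] in m, in world coordinates, good to about 4 mm: a listed point, or the origin of a listed thing).
The state is a dict: "time": time; "qpos": joint angles; "qvel": joint speeds; "joint_efforts": joint torques, N m; "tool_pos": TCP position; "tool_rot": TCP orientation; "contact_force": force on the tool from outside, world axes, zero at the start; "torque": the same for the moment, N m; "opening": finger opening in m.
Only numpy, scipy, OpenCV 4.12 (cv2) and the standard library are available. Lean on these libraries where they do the work, as an engineer would, in place of code of your own. Each camera call takes 0.05 s, during which the arm holds its last target.

## Working session

There is one attempt and no reset: what is moved stays moved. The work goes in short steps, Python scripts to look and compute and a tool call to move; the robot and the scene stay as the last step left them, time stands still between calls to the robot, and variables do not carry over. Pictures are saved under pics/ and viewed, and the job is handed in when it is done.

Besides the shell and the picture viewer there is one more tool, called after "Call:" as name(argument=value, ...), one argument or row to a line, values as JSON. apply_moves: Moves the arm, as the interface text tells. Its arguments: {"type":"object","properties":{"motion":{"type":"array"},"grip":{"type":"number"},"grip_force":{"type":"number"}},"required":["motion"]}

```bash
mkdir -p pics; python3 - <<'E'
from cell import *
import cv2
s=observe();print(s)
for n in ("side","top"):
    p=read_camera(n);cv2.imwrite(f"pics/{n}0.png",p["img"][:,:,::-1])
    for q in("hook_grip","hook_foot","brass","steel","alu"):
        print(n,q,[(round(d["score"],2),[round(float(v),3) for v in d["location"]]) for d in tip_of(q,p)])
    print(p["R"],p["t"],p["camera_matrix"])
E
```

```text
{'time': 0.0, 'qpos': array([-1.48496858e+00,  3.42719284e-01,  1.52501153e+00, -1.38238527e-05,
        1.27539917e+00, -1.45973907e-01]), 'qvel': array([ 8.77253401e-05,  1.54313894e-03, -3.18284136e-04,  1.67760499e-04,
       -2.38037507e-03, -2.30302275e-03]), 'joint_efforts': array([ 2.26890629e-04, -4.31245458e+01, -2.44221246e+01,  7.17328792e-02,
        5.61536278e-02, -1.47490937e-04]), 'tool_pos': array([ 0.12061416, -0.51064272,  0.29154859]), 'tool_rot': array([-3.14006975e+00, -2.10535142e-04,  2.31805526e-01]), 'contact_force': array([-0.07291252, -0.02428539, -0.21914044]), 'torque': array([-0.04668686, -0.00442986, -0.00759215]), 'opening': 0.09160761171827997}
side hook_grip [(0.96, [0.547, 0.001, 0.235])]
side hook_foot [(0.92, [0.552, 0.003, 0.135])]
side brass [(0.95, [0.578, 0.176, 0.013]), (0.92, [0.445, 0.172, -0.002]), (0.72, [0.431, 0.09, 0.002]), (0.65, [0.446, 0.248, 0.004])]
side steel [(0.64, [0.557, 0.06, 0.014])]
side alu [(0.74, [0.547, -0.059, 0.011])]
[[-0.99444748 -0.1037838  -0.01741066]
 [-0.04378772  0.55852966 -0.82832799]
 [ 0.09569139 -0.82296631 -0.55997287]] [0.50593446 0.10351807 0.79749004] [[541.33257137   0.         311.00502331]
 [  0.         541.33257137 237.56588702]
 [  0.           0.           1.        ]]
top hook_grip [(0.73, [0.55, -0.002, 0.236])]
top hook_foot [(0.76, [0.548, 0.002, 0.134])]
top brass [(0.87, [0.432, 0.092, 0.001]), (0.81, [0.577, 0.178, 0.013]), (0.69, [0.445, 0.242, 0.006]), (0.69, [0.446, 0.172, 0.002])]
top steel [(0.98, [0.554, 0.061, 0.01])]
top alu [(0.9, [0.543, -0.056, 0.011])]
[[ 0.00708023 -0.99896868 -0.04484909]
 [-0.99914996 -0.00524582 -0.0408882 ]
 [ 0.04061076  0.04510047 -0.99815666]] [0.07607217 0.51307524 0.85330761] [[516.7817817    0.         321.90637218]
 [  0.         516.7817817  231.77582543]
 [  0.           0.           1.        ]]
```

View pics/side0.png

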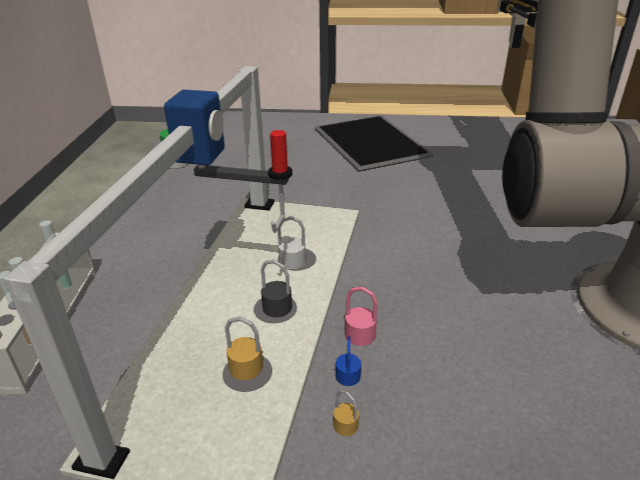

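View pics/top0.png

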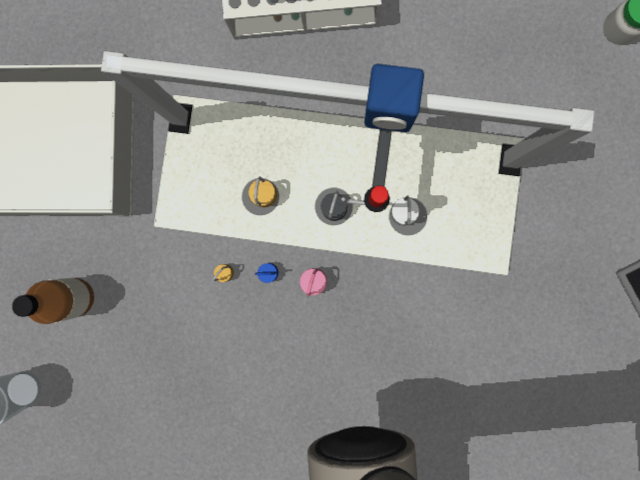

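Candidates: the orange-brass cylinder on the board at side (245,357) / top (262,192), and a small orange one off the board at side (346,418) / top (223,273). Pink (360,325) and blue (348,370) are ruled out. The larger brass on the board fits. I'll confirm it in a crop and measure the rig's yaw.

```bash
cat > h.py <<'E'
import numpy as np,cv2
def ray(p,uv,z):
    d=np.linalg.inv(p["camera_matrix"])@np.array([*uv,1.]);R=np.array(p["R"]);c=-R.T@p["t"];d=R.T@d
    return c+d*(z-c[2])/d[2]
E
python3 - <<'E'
from cell import *
from h import *
p=read_camera("top");im=p["img"][:,:,::-1]
cv2.imwrite("pics/crop1.png",cv2.resize(im[140:300,140:440],None,fx=2.6,fy=2.6,interpolation=2))
a,b=ray(p,(155,227),.012),ray(p,(508,274),.012);print(a,b,np.arctan2(-(a-b)[0],(a-b)[1]))
for z in(.25,.3):
    a,b=ray(p,(125,58),z),ray(p,(583,113),z);print(a,b,np.arctan2(-(a-b)[0],(a-b)[1]))
q=read_camera("side")
for pp in(p,q):
  for n in("hook_grip","brass"):
    print(n,[(round(d["score"],2),[round(float(v),3) for v in d["location"]]) for d in tip_of(n,pp)])
E
```

```text
[0.51924101 0.36341564 0.012     ] [ 0.44477535 -0.22732744  0.012     ] -0.12539285898948765
[0.71945984 0.31690966 0.25      ] [ 0.64696333 -0.24357664  0.25      ] -0.12863155900534698
[0.70013361 0.29481272 0.3       ] [ 0.63342639 -0.22091525  0.3       ] -0.12863155900534698
hook_grip [(0.64, [0.548, 0.004, 0.135]), (0.57, [0.551, 0.002, 0.238])]
brass [(0.95, [0.578, 0.179, 0.01]), (0.81, [0.445, 0.24, 0.003]), (0.72, [0.445, 0.17, -0.001]), (0.71, [0.433, 0.093, -0.001])]
hook_grip [(0.89, [0.544, 0.002, 0.236])]
brass [(0.96, [0.576, 0.176, 0.013]), (0.94, [0.443, 0.247, -0.0]), (0.88, [0.444, 0.176, -0.001]), (0.56, [0.434, 0.093, 0.002])]
```

View pics/crop1.png

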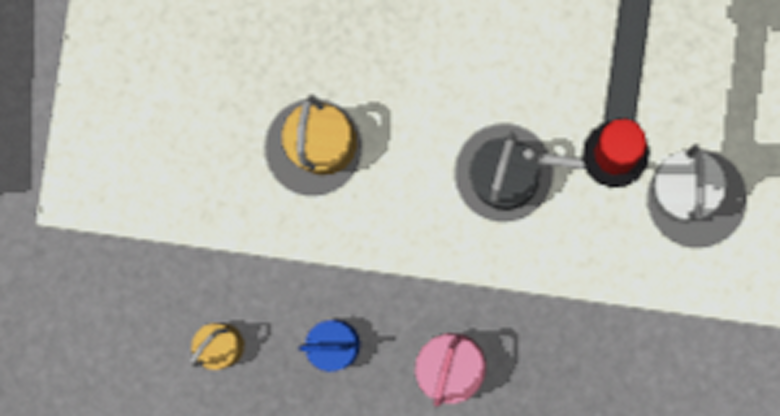

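The crop confirms it: the larger yellow cylinder on the board at crop (318,135) is the brass, and the small one at (217,345) is a look-alike. I'll turn and rise first, then go over the grip.

Call:
apply_moves(
  motion=[
    {"offset":[0,0,-25],"rotation":[0,0,0.12]},
    {"offset":[0,0,-25],"rotation":[0,0,0.12]},
    {"offset":[0,0,-25],"rotation":[0,0,0.12]},
    {"offset":[21,-33,0],"rotation":[0,0,0]},
    {"offset":[21,-33,0],"rotation":[0,0,0]},
    {"offset":[21,-33,0],"rotation":[0,0,0]},
    {"offset":[21,-33,0],"rotation":[0,0,0]},
    {"offset":[21,-33,0],"rotation":[0,0,0]},
    {"offset":[21,-33,0],"rotation":[0,0,0]},
    {"offset":[21,-33,0],"rotation":[0,0,0]},
    {"offset":[21,-33,0],"rotation":[0,0,0]},
    {"offset":[21,-33,0],"rotation":[0,0,0]},
  ],
  grip=0,
)

```text
time: 1.9
tool_pos: [0.3551, -0.2395, 0.3705]
tool_rot: [3.139, -0.002, -0.161]
contact_force: [0.9, -1.0, 0.7]
opening: 0.0919
```

Call:
apply_moves(
  motion=[
    {"offset":[20,-33,0],"rotation":[0,0,-0.034]},
    {"offset":[20,-33,0],"rotation":[0,0,0]},
    {"offset":[20,-33,0],"rotation":[0,0,0]},
    {"offset":[20,-33,0],"rotation":[0,0,0]},
    {"offset":[20,-33,0],"rotation":[0,0,0]},
    {"offset":[20,-33,0],"rotation":[0,0,0]},
    {"offset":[20,-33,0],"rotation":[0,0,0]},
    {"offset":[0,0,0],"rotation":[0,0,0]},
  ],
)

```text
time: 2.57
tool_pos: [0.5328, -0.0102, 0.3712]
tool_rot: [3.139, -0.007, -0.119]
contact_force: [-1.5, -0.4, 0.6]
opening: 0.0917
```

```bash
python3 - <<'E'
from cell import *
from h import *
s=observe();print(s["tool_pos"],s["tool_rot"])
for c in("wrist","side"):
    p=read_camera(c)
    cv2.imwrite(f"pics/{c}2.png",p["img"][:,:,::-1])
    print(c,[(round(d["score"],2),[round(float(v),3) for v in d["location"]]) for d in tip_of("hook_grip",p)])
E
```

```text
[ 0.53281999 -0.01023258  0.37121526] [ 3.13945137 -0.00729063 -0.11929647]
wrist [(0.6, [0.55, -0.007, 0.234])]
side [(0.63, [0.547, 0.002, 0.236])]
```

View pics/wrist2.png

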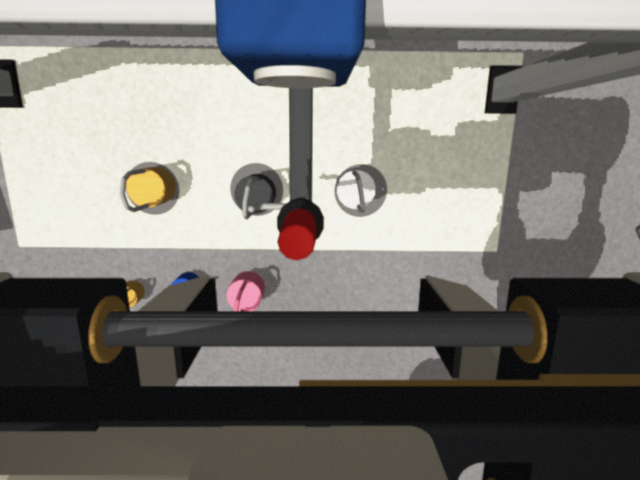

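The wrist view shows the red grip at (297,235) between the jaws, ahead of them in x, with the rig square to the tool. I'll centre and descend.

Call:
apply_moves(
  motion=[
    {"offset":[14,-13,0],"rotation":[0,0,0.008]},
    {"offset":[0,0,0],"rotation":[0,0,0]},
    {"offset":[0,0,22],"rotation":[0,0,0]},
    {"offset":[0,0,22],"rotation":[0,0,0]},
    {"offset":[0,0,22],"rotation":[0,0,0]},
    {"offset":[0,0,16],"rotation":[0,0,0]},
    {"offset":[0,0,0],"rotation":[0,0,0]},
  ],
)

```text
time: 3.35
tool_pos: [0.542, -0.0158, 0.291]
tool_rot: [3.134, -0.012, -0.147]
contact_force: [-0.2, 1.1, 0.4]
opening: 0.092
```

```bash
python3 - <<'E'
from cell import *
s=observe();print(s["tool_pos"],s["tool_rot"],s["qvel"])
p=read_camera("wrist");cv=__import__("cv2");cv.imwrite("pics/w3.png",p["img"][:,:,::-1])
s=observe();print(s["tool_pos"],s["tool_rot"],s["qvel"])
E
```

```text
[ 0.54204817 -0.01579919  0.29099169] [ 3.13365978 -0.01242801 -0.14720682] [-0.03253703 -0.03502909 -0.01465564 -0.00578732  0.03460644 -0.00790582]
[ 0.54254494 -0.01595814  0.29260088] [ 3.13349156 -0.01438358 -0.14734533] [ 0.01158285 -0.01993954 -0.06446288  0.00415683  0.02398717  0.00458758]
```

View pics/w3.png

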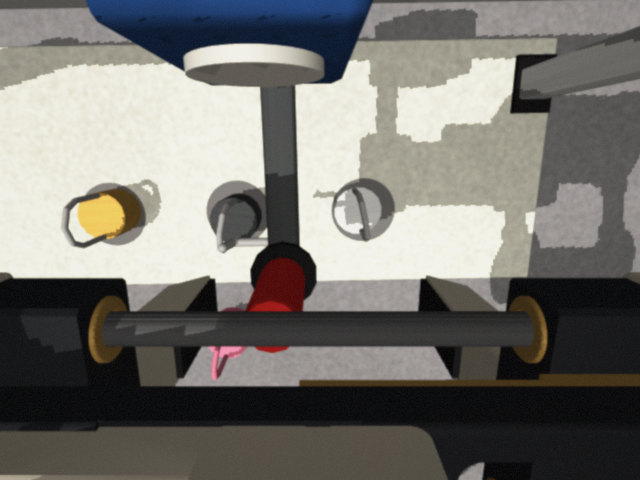

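Jaws straddle the post (about (275,300)), off-centre by ~16 mm in y. I'll centre it and then close.

Call:
apply_moves(
  motion=[
    {"offset":[3,-16,4],"rotation":[0.008,-0.014,-0.02]},
    {"offset":[0,0,5],"rotation":[0,0,0]},
    {"offset":[0,0,0],"rotation":[0,0,0]},
  ],
)

```text
time: 3.65
tool_pos: [0.5486, -0.002, 0.2868]
tool_rot: [-3.141, -0.004, -0.13]
contact_force: [0.5, 0.4, -0.1]
opening: 0.0919
```

Call:
apply_moves(
  motion=[
    {"offset":[0,-2,5],"rotation":[0,0,0]},
    {"offset":[0,0,0],"rotation":[0,0,0]},
    {"offset":[0,0,0],"rotation":[0,0,0]},
    {"offset":[0,0,0],"rotation":[0,0,0]},
    {"offset":[0,0,0],"rotation":[0,0,0]},
    {"offset":[0,0,0],"rotation":[0,0,0]},
  ],
  grip=1,
  grip_force=35,
)

```text
time: 4.15
tool_pos: [0.5497, 0.0002, 0.284]
tool_rot: [3.142, -0.009, -0.129]
contact_force: [-0.0, 0.1, -0.7]
opening: 0.0563
```

Call:
apply_moves(
  motion=[
    {"offset":[0,0,0],"rotation":[0,0,0]},
    {"offset":[0,0,0],"rotation":[0,0,0]},
    {"offset":[0,0,0],"rotation":[0,0,0]},
    {"offset":[0,0,0],"rotation":[0,0,0]},
    {"offset":[0,0,0],"rotation":[0,0,0]},
    {"offset":[0,0,0],"rotation":[0,0,0]},
    {"offset":[0,0,0],"rotation":[0,0,0]},
  ],
  grip=1,
)

```text
time: 4.73
tool_pos: [0.5497, 0.0001, 0.2843]
tool_rot: [3.141, -0.009, -0.129]
contact_force: [0.4, -0.9, 0.0]
opening: 0.0216
```

Gripped (22 mm opening). Sliding about 97 mm along the rail with the hook up.

Call:
apply_moves(
  motion=[
    {"offset":[0,-15,0],"rotation":[0,0,0]},
    {"offset":[0,-15,0],"rotation":[0,0,0]},
    {"offset":[0,-15,0],"rotation":[0,0,0]},
    {"offset":[0,-15,0],"rotation":[0,0,0]},
    {"offset":[0,-15,0],"rotation":[0,0,0]},
    {"offset":[0,-12,0],"rotation":[0,0,0]},
    {"offset":[0,0,0],"rotation":[0,0,0]},
    {"offset":[0,0,0],"rotation":[0,0,0]},
  ],
)

```text
time: 5.4
tool_pos: [0.5612, 0.0875, 0.2843]
tool_rot: [3.139, -0.009, -0.131]
contact_force: [0.4, -1.3, 1.0]
opening: 0.0213
```

Call:
apply_moves(
  motion=[
    {"offset":[0,-8,0],"rotation":[0,0,0]},
    {"offset":[0,0,12],"rotation":[0,0,0]},
    {"offset":[0,0,12],"rotation":[0,0,0]},
    {"offset":[0,0,12],"rotation":[0,0,0]},
    {"offset":[0,0,12],"rotation":[0,0,0]},
    {"offset":[0,0,12],"rotation":[0,0,0]},
    {"offset":[0,0,12],"rotation":[0,0,0]},
    {"offset":[0,0,0],"rotation":[0,0,0]},
  ],
)

```text
time: 6.07
tool_pos: [0.562, 0.0954, 0.22]
tool_rot: [3.142, -0.015, -0.134]
contact_force: [-1.8, 1.5, 8.1]
opening: 0.0215
```

```bash
python3 - <<'E'
from cell import *
from h import *
s=observe();print(s["tool_pos"],s["tool_rot"])
for c in("side","top"):
    p=read_camera(c)
    cv2.imwrite(f"pics/{c}4.png",p["img"][:,:,::-1])
    for q in("hook_grip","hook_foot","brass","steel"):
        print(c,q,[(round(d["score"],2),[round(float(v),3) for v in d["location"]]) for d in tip_of(q,p)])
s=observe();print(s["tool_pos"],s["tool_rot"])
E
```

```text
[0.56203551 0.09539075 0.21997604] [ 3.14155766 -0.01495276 -0.13379458]
side hook_grip [(0.58, [0.557, 0.097, 0.168])]
side hook_foot [(0.83, [0.567, 0.098, 0.069])]
side brass [(0.89, [0.441, 0.247, 0.001]), (0.87, [0.446, 0.172, -0.001]), (0.61, [0.436, 0.093, 0.001]), (0.56, [0.579, 0.175, 0.011])]
side steel [(0.86, [0.555, 0.059, 0.012])]
top hook_grip []
top hook_foot []
top brass [(0.62, [0.433, 0.093, -0.001]), (0.6, [0.446, 0.24, 0.002])]
top steel []
[0.56199823 0.09541131 0.22173984] [-3.1415628 -0.0156427 -0.1337346]
```

View pics/side4.png

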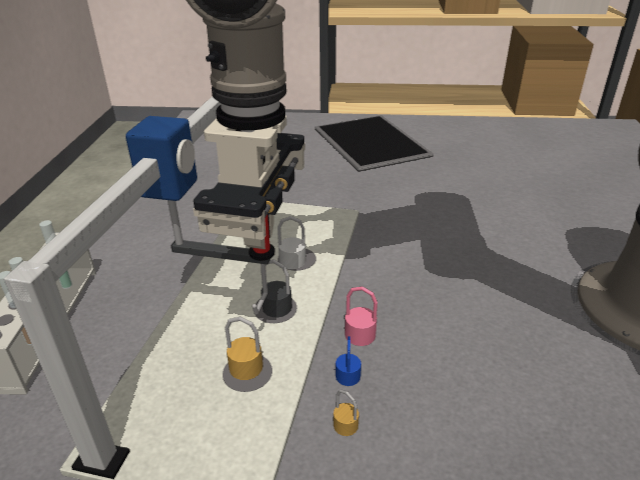

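The foot is between steel and brass at about z=0.07. I'll go down a bit more, then slide toward the brass.

Call:
apply_moves(
  motion=[
    {"offset":[0,0,7],"rotation":[0,0,0]},
    {"offset":[0,0,5],"rotation":[0,0,0]},
    {"offset":[0,-8,2],"rotation":[0,0,0]},
    {"offset":[0,-8,2],"rotation":[0,0,0]},
    {"offset":[0,-8,2],"rotation":[0,0,0]},
  ],
)

```text
time: 6.98
tool_pos: [0.5648, 0.1173, 0.2101]
tool_rot: [3.141, -0.018, -0.137]
contact_force: [-3.0, -0.4, 9.2]
opening: 0.0213
```

```bash
python3 - <<'E'
from cell import *
from h import *
s=observe();print(s["tool_pos"],s["tool_rot"])
p=read_camera("side")
cv2.imwrite("pics/side5.png",cv2.resize(p["img"][210:410,150:350,::-1],None,fx=3,fy=3,interpolation=2))
for q in("hook_foot","brass"):
    print(q,[(round(d["score"],2),[round(float(v),3) for v in d["location"]]) for d in tip_of(q,p)])
E
```

```text
[0.56479495 0.11728343 0.21013602] [ 3.140653   -0.01762432 -0.13717553]
hook_foot []
brass [(0.96, [0.443, 0.245, 0.001]), (0.74, [0.576, 0.177, 0.009]), (0.56, [0.442, 0.173, -0.003])]
```

View pics/side5.png

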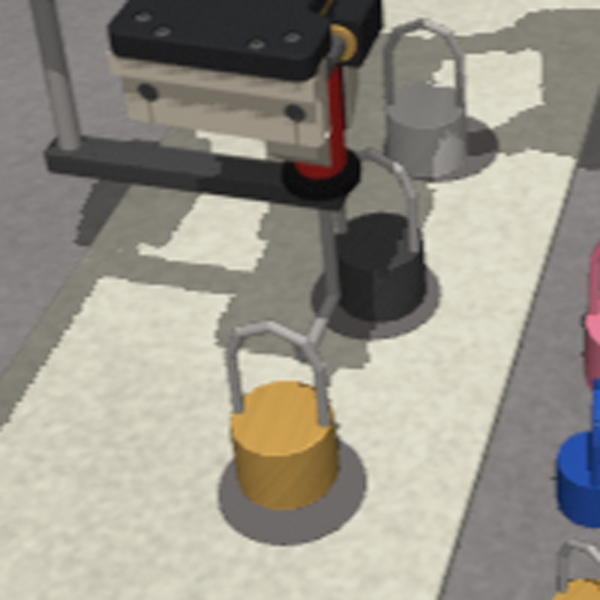

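```bash
python3 - <<'E'
from cell import *
from h import *
p=read_camera("side")
R=np.array(p["R"]);t=np.array(p["t"]);K=p["camera_matrix"]
def pj(X):
    c=K@(R@np.array(X)+t);return (np.round(c[:2]/c[2],1)-[150,210])*3
y=np.array([.131,.991,0]);x=np.array([.991,-.131,0])
f=np.array([.5648,.1173,.061]);b=np.array([.577,.177,.012])
print("foot",pj(f),pj(f+.04*y),pj(f+.04*y+[0,0,.014]))
z=np.array([0,0,1])
for h in(.034,.06,.085):
  print(h,pj(b+.019*x+h*z),pj(b-.019*x+h*z),pj(b+h*z))
print(observe()["tool_pos"])
E
```

```text
foot [327.6 294. ] [298.5 355.5] [295.8 330.9]
0.034 [232.8 406.8] [318.6 421.2] [275.7 414. ]
0.06 [226.5 361.8] [313.8 375.9] [270.  368.7]
0.085 [219.9 316.5] [309.3 330.3] [264.3 323.4]
[0.56487595 0.1179024  0.21022896]
```

The measured foot and bail match the projection. The foot is lined up with the opening, about 4 mm off-centre and roughly mid-height. Sliding 40 mm.

Call:
apply_moves(
  motion=[
    {"offset":[0,-8,1],"rotation":[0,0,0]},
    {"offset":[0,-8,1],"rotation":[0,0,0]},
    {"offset":[0,-8,1],"rotation":[0,0,0]},
    {"offset":[0,-8,1],"rotation":[0,0,0]},
    {"offset":[0,-8,1],"rotation":[0,0,0]},
    {"offset":[0,0,1],"rotation":[0,0,0]},
    {"offset":[0,0,1],"rotation":[0,0,0]},
  ],
)

```text
time: 7.77
tool_pos: [0.5699, 0.1575, 0.2122]
tool_rot: [3.141, -0.021, -0.138]
contact_force: [-3.2, -0.5, 8.3]
opening: 0.0214
```

```bash
python3 - <<'E'
from cell import *
from h import *
s=observe();print(s["tool_pos"],s["tool_rot"])
p=read_camera("side")
cv2.imwrite("pics/side6.png",cv2.resize(p["img"][210:410,150:350,::-1],None,fx=3,fy=3,interpolation=2))
for q in("hook_foot","brass","steel"):
    print(q,[(round(d["score"],2),[round(float(v),3) for v in d["location"]]) for d in tip_of(q,p)])
E
```

```text
[0.56994072 0.15745255 0.21222982] [ 3.14133522 -0.02057456 -0.13837576]
hook_foot [(0.62, [0.573, 0.158, 0.064])]
brass [(0.68, [0.443, 0.247, 0.003]), (0.59, [0.579, 0.175, 0.011]), (0.59, [0.435, 0.09, -0.001])]
steel [(0.9, [0.557, 0.061, 0.015])]
```

View pics/side6.png

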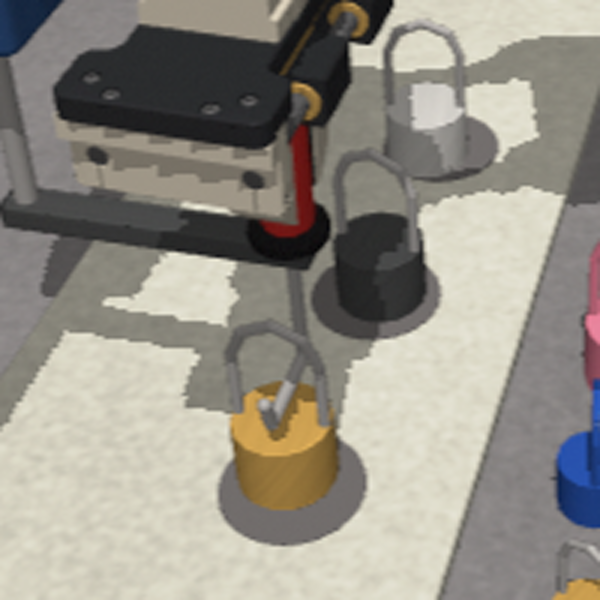

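The foot is through the bail: its tip shows in front at (265,410) and the cylinder still stands. Letting it up slowly.

Call:
apply_moves(
  motion=[
    {"offset":[0,0,-5],"rotation":[0,0,0]},
    {"offset":[0,0,-5],"rotation":[0,0,0]},
    {"offset":[0,0,-5],"rotation":[0,0,0]},
    {"offset":[0,0,-4],"rotation":[0,0,0]},
    {"offset":[0,0,-3],"rotation":[0,0,0]},
    {"offset":[0,0,-3],"rotation":[0,0,0]},
    {"offset":[0,0,-3],"rotation":[0,0,0]},
    {"offset":[0,0,-3],"rotation":[0,0,0]},
    {"offset":[0,0,-4],"rotation":[0,0,0]},
    {"offset":[0,0,-4],"rotation":[0,0,0]},
  ],
)

```text
time: 8.8
tool_pos: [0.5696, 0.1567, 0.2592]
tool_rot: [-3.139, -0.024, -0.142]
contact_force: [1.5, 0.6, 2.0]
opening: 0.0215
```

```bash
python3 - <<'E'
from cell import *
from h import *
s=observe();print(s["tool_pos"],s["tool_rot"])
p=read_camera("side")
cv2.imwrite("pics/side7.png",cv2.resize(p["img"][210:410,150:350,::-1],None,fx=3,fy=3,interpolation=2))
E
```

```text
[0.56964156 0.15674346 0.25923966] [-3.13912966 -0.02425616 -0.14174284]
```

View pics/side7.png

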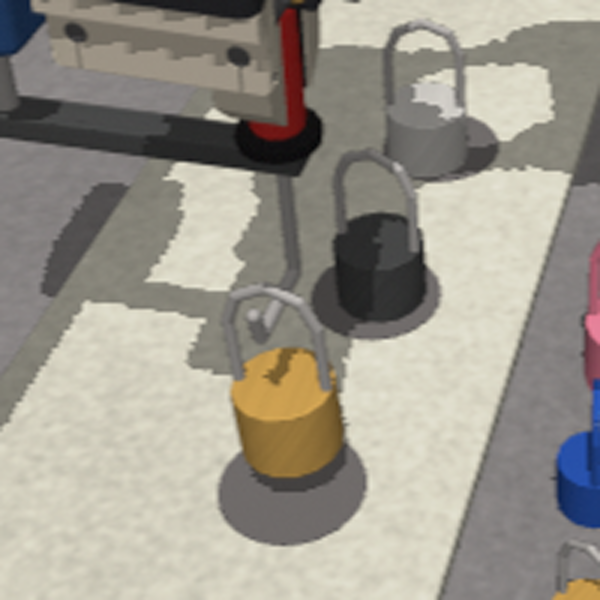

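Hanging and clear of the board. Up the rest of the way.

Call:
apply_moves(
  motion=[
    {"offset":[0,0,-4],"rotation":[0,0,0]},
    {"offset":[0,0,-4],"rotation":[0,0,0]},
    {"offset":[0,0,-4],"rotation":[0,0,0]},
    {"offset":[0,0,-4],"rotation":[0,0,0]},
    {"offset":[0,0,-3],"rotation":[0,0,0]},
    {"offset":[0,0,-3],"rotation":[0,0,0]},
    {"offset":[0,0,-2],"rotation":[0,0,0]},
    {"offset":[0,0,0],"rotation":[0,0,0]},
    {"offset":[0,0,0],"rotation":[0,0,0]},
  ],
)

```text
time: 9.6
tool_pos: [0.5696, 0.1563, 0.2841]
tool_rot: [-3.14, -0.023, -0.142]
contact_force: [0.3, 0.2, 2.0]
opening: 0.0213
```

Call:
apply_moves(
  motion=[
    {"offset":[0,0,0],"rotation":[0,0,0]},
    {"offset":[0,0,0],"rotation":[0,0,0]},
    {"offset":[0,0,0],"rotation":[0,0,0]},
    {"offset":[0,0,0],"rotation":[0,0,0]},
    {"offset":[0,0,0],"rotation":[0,0,0]},
    {"offset":[0,0,0],"rotation":[0,0,0]},
    {"offset":[0,0,0],"rotation":[0,0,0]},
    {"offset":[0,0,0],"rotation":[0,0,0]},
    {"offset":[0,0,0],"rotation":[0,0,0]},
    {"offset":[0,0,0],"rotation":[0,0,0]},
    {"offset":[0,0,0],"rotation":[0,0,0]},
  ],
  grip=0,
)

```text
time: 10.52
tool_pos: [0.5687, 0.1562, 0.2838]
tool_rot: [-3.141, -0.022, -0.143]
contact_force: [-0.4, -0.8, -0.1]
opening: 0.0893
```

Call:
apply_moves(
  motion=[
    {"offset":[0,0,-15],"rotation":[0,0,0]},
    {"offset":[0,0,-20],"rotation":[0,0,0]},
    {"offset":[0,0,-20],"rotation":[0,0,0]},
    {"offset":[0,0,-20],"rotation":[0,0,0]},
    {"offset":[-10,0,-20],"rotation":[0,0,0]},
    {"offset":[-30,0,0],"rotation":[0,0,0]},
    {"offset":[-30,0,0],"rotation":[0,0,0]},
    {"offset":[-30,0,0],"rotation":[0,0,0]},
    {"offset":[0,0,0],"rotation":[0,0,0]},
    {"offset":[0,0,0],"rotation":[0,0,0]},
    {"offset":[0,0,0],"rotation":[0,0,0]},
  ],
)

```text
time: 11.43
tool_pos: [0.464, 0.1705, 0.3804]
tool_rot: [-3.141, -0.021, -0.144]
contact_force: [0.9, -0.5, 0.1]
opening: 0.0919
```

```bash
python3 - <<'E'
from cell import *
from h import *
a=[]
for i in range(2):
    p=read_camera("side");a.append(p["img"])
    for q in("hook_grip","brass","steel","alu"):
        print(q,[(round(d["score"],2),[round(float(v),3) for v in d["location"]]) for d in tip_of(q,p)])
    for _ in range(4): read_camera("top")
cv2.imwrite("pics/side8.png",np.hstack([cv2.resize(x[100:400,150:350,::-1],None,fx=2,fy=2) for x in a]))
s=observe();print(s["time"],s["tool_pos"],s["contact_force"],s["qvel"])
E
```

```text
hook_grip [(0.72, [0.57, 0.155, 0.235])]
brass [(0.87, [0.432, 0.089, 0.002]), (0.78, [0.443, 0.174, -0.002]), (0.75, [0.571, 0.179, 0.056]), (0.67, [0.443, 0.245, 0.003])]
steel [(0.63, [0.555, 0.064, 0.011])]
alu []
hook_grip [(0.92, [0.567, 0.157, 0.235])]
brass [(0.98, [0.446, 0.246, 0.001]), (0.82, [0.445, 0.172, -0.001]), (0.7, [0.432, 0.089, 0.001]), (0.68, [0.569, 0.178, 0.057])]
steel [(0.93, [0.555, 0.062, 0.013])]
alu [(0.6, [0.545, -0.057, 0.012]), (0.5, [0.553, 0.06, 0.016])]
12.3333 [0.46400998 0.17046653 0.37998785] [-0.1662526  -0.19240684 -0.88554059] [-7.23620552e-04  8.10816566e-05 -1.16453931e-03  4.44682520e-04
 -1.10421479e-03  4.19814852e-04]
```

View pics/side8.png

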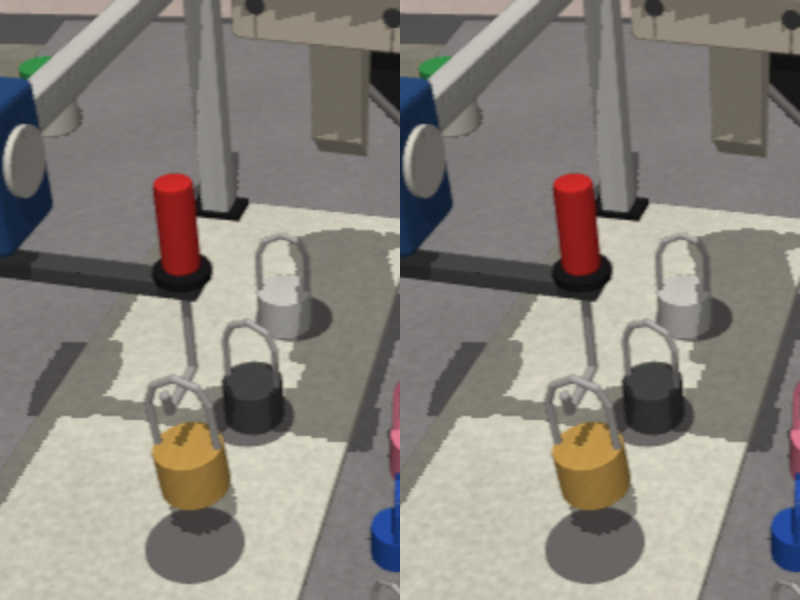

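Brass hangs still and close to upright at z≈0.056. The grip is at 0.235, the robot is clear, and steel and alu are unmoved.

```bash
python3 -c "
from cell import *
print(hand_in())"
```

```text
the job is handed in; nothing more can be done
None
```

The brass cylinder now hangs on the hook, clear of the board, and I handed the job in at about 12.3 s of the 38 s allowed. No verdict is reported at hand-in.

I gripped the red grip, slid the hook over the steel cylinder while it was up, and pulled it down about 73 mm between the steel and the brass. I then slid the foot through the brass bail while the cylinder stood on the board, let the hook back up slowly, opened the gripper and backed away.

**Last checks:**
- **Brass:** its underside is at z ≈ 0.056 m, about 44 mm above the board. It is about 23 mm sideways from the grip. It looks slightly tilted but near upright, and two pictures about 0.45 s apart look the same.
- **Hook:** the grip is back at 0.235 m, fully up.
- **Steel and aluminium:** both stand where they were, within what the cameras can measure. The network missed the aluminium in one of the two last frames, but the picture shows it standing.
- **Robot:** it touches nothing.

No check failed. On the way in, the gripper came down about 16 mm off-centre over the grip, and I corrected that before closing on it.

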